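# Tip the tea tin out of its tight rack and weigh it

## Robot

A 7-joint arm with a two-finger parallel gripper is mounted at the origin on a cart in front of the work surface, level with it; the furniture and walls round the work are solid. World frame = base frame: x ahead of the robot, y to its left, z up, the work surface at z = 0. Lengths are in m, angles in rad, forces in N, time in s.
With the tool pointing down it reaches from about 0.425 to 0.875 m from the base axis. Payload 8.4 kg.
Tool frame: the origin (TCP) lies at the centre of the arm's flange, where the gripper is bolted on; the fingertips stand 173 mm ahead of it and the grasp point (between the pads) lies 155 mm ahead of it; z points along the fingers, y is the line along which they close (so a half turn about z gives the same grasp; the last joint's range is limited). The gripper opens to 85 mm and grips with 20 to 120 N. Pads are 22 mm wide; open, the fingers measure 114 mm over their backs; the gripper's body (76 mm by 85 mm) begins 54 mm behind the grasp point. The pads swing forward as they close: fully open they stand 13 mm farther back than shut.
Start: joints at [1.036, 0.333, 0.04, 1.465, -0.013, 1.343, -0.059], TCP at [0.274, -0.589, 0.405] pointing down, gripper open.
Joint ranges: [-2.58, 2.58], [-0.38, 2.09], [-1.3, 1.39], [0.25, 2.4], [-1.5, 4.64], [0.08, 2.09], [-2.65, 2.65]. Speed limits (rad/s): [2.22, 2.22, 2.79, 2.79, 3.14, 3.14, 3.14].

## Interface

Orientations are given as [roll, pitch, yaw] about the fixed x, y, z axes, in that order (R = Rz(yaw) Ry(pitch) Rx(roll)).
In Python, from rig import arm, vision, finder, status gives the robot as it stands. The module is installed in compiled form; this text tells all that it offers. Calls block until the motion is done:
- arm.move_to(position, orientation): joint-space move of the TCP to a pose.
- arm.line_to(position, orientation=None, v=0.15, f_stop=None): straight line of the TCP; orientation=None keeps the orientation; v is the mean speed in m/s. With f_stop (N) it stops when the force on the tool has changed by that much, and returns True; else False.
- arm.move_joints(angles): joint-space move.
- arm.let_go() and arm.close_gripper(newtons=None): open the fingers fully, or close them until they stop; newtons is the grip in N (None keeps the last).
- arm.pause(seconds).
- arm.ik(position, orientation): joint angles nearest the present ones, or None.
- vision.get_image(name): name is "scene" or "top" or "wrist"; returns a dict with "img" (480x640x3 uint8, red, green, blue), "K" (3x3 intrinsics, pixels), "origin" and "rotation" of the camera in the world. Camera axes: x right, y down, z forward; pixel columns grow to the right and rows downward; lengths in m; the calibration is good to about 2 mm. The wrist camera is an equidistant fisheye: a pixel r from the principal point sees the ray r / f radians off the axis. A picture is of the moment at which its call begins. There is no depth.
A pose or a line that the arm cannot do raises arm.IKError and nothing moves.
- arm.job_done(): hands the job in; it is judged then, once.
Trained networks look in the newest picture that a camera, given by its name, has taken for a name from the list of things; names that differ only in an ending like _2 or _b are one class to them, and where a whole thing is asked for, a point or a joint stands for the part that bears it (a point fixed in the world has none). Each returns a list of dicts, best first, with "score" (0 to 1); they miss things now and then, are a little off and sometimes report something else, mostly with a low value. They report only what shows in the picture. A call takes as long as a camera call. They do not tell look-alikes from the thing itself.
- finder.boxes_of(query, camera): "centre" ([column, row] in pixels, amid what is visible of it).
Readings, each from a call of its own:
- status.read_t(): time.
- status.read_qpos(): joint angles.
- status.read_dq(): joint speeds.
- status.read_effort(): joint torques, N m.
- status.read_eef_pos(): TCP position.
- status.read_tool_rot(): TCP orientation.
- status.read_force(): force on the tool from outside, world axes, zero at the start.
- status.read_moment(): the same for the moment, N m.
- status.read_width(): opening from 0.0 (shut) to 1.0 (fully open).
- status.read_finger_force(): force on a finger pad.
Only numpy, scipy, OpenCV 4.12 (cv2) and the standard library are available. Lean on these libraries where they do the work, as an engineer would, in place of code of your own. Each camera call takes 0.05 s, during which the arm holds its last target. There are 200 camera calls.

## Task

Three tea tins stand tightly side by side in the wooden rack. Hook the one with the round lid behind its top back edge and tip it forward until it leans by itself on the rack's front bar, and let go of it; then grip it by its now exposed sides, lift it out and stand it upright in the middle of the kitchen scale's round pan, its foot nowhere overhanging; let go only once it rests on the pan. Leave the other two tins standing in the rack and the things around undisturbed.

Things in the scene. Friction and masses are not known exactly. Their poses are not given: they have to be found in the camera images.
- rack: wooden rack, fixed, 145 mm front to back, 141 mm wide. Origin: on the table under the middle of the tin row; x to its back (away from the robot at yaw 0), y along the row, z up. Tins stand on its floor, 8 mm above the table, side by side along y about 1 mm apart, fronts at x = -38 mm, backs at x = +38 mm. A lip 4 mm high in front of their feet stops them sliding forward.
- rack_back (a point): top middle of the rack's low back wall, 60 mm above the table; the wall is 8 mm thick, just behind the tins. The rack's side panels (outer faces at rack y = +-70.5 mm) reach 95 mm above the table beside the tins, but only 76 mm in front of rack x = -42 mm.
- rack_bar (a point): middle of the steel bar, 12 mm thick, that runs along y across the front of the rack, 88 mm in front of the rack's origin and 66 mm above the table. A tin tipped forward over its lower front edge goes over by itself beyond about 29 degrees and comes to rest leaning on this bar at about 37 degrees, its whole top then in front of the other tins.
- tin_round: the tin to move: bare metal box, 76 mm front to back (x), 40 mm thick (y), 140 mm tall (z), with a round lid 30 mm across and 5 mm high on top; 0.17 to 0.35 kg. Origin: centre of its underside; z up, x to its back (same as the rack's x). It may be in any of the three places.
- top_back (a point): middle of the round-lidded tin's top back edge (140 mm above its foot, 38 mm behind its middle). Above the low back wall there is free room behind it for a shut gripper's fingers; in tipping, this edge rises by about 20 mm.
- tin_flat_a: one of the two other tins, same box (76 x 40 x 140 mm) but with an oblong flat lid 66 x 31 mm, 5 mm high; must stay standing in the rack. Origin: centre of its underside
- tin_flat_b: the second tin with an oblong flat lid, as tin_flat_a; must stay standing in the rack
- scale: white kitchen scale, fixed to the table, body 165 x 112 mm and 20 mm high, blank black display toward the robot; origin on the table below the middle of the pan, x away from the display. The pan does not give.
- pan (a point): centre of the top face of the scale's round flat steel pan, 108 mm in diameter, 32 mm above the table
- mug: dark mug, 49 mm high, loose bystander; origin centre of its underside
- jar: jar with a round lid, 64 mm wide, 90 mm high, loose bystander; origin centre of its underside
- tumbler: glass tumbler, 70 mm wide, 82 mm high, loose bystander; origin centre of its underside
- foot_0 (a point): front left corner of the round-lidded tin's foot
- foot_1 (a point): front right corner of the round-lidded tin's foot
- foot_2 (a point): back left corner of the round-lidded tin's foot
- foot_3 (a point): back right corner of the round-lidded tin's foot
Not all that is in view belongs to the job. Leave any red look-alike of the tin_flat_a alone.

How it is judged:
On the way, in this order (a step that is already met when the one before it is completed fails the run):
1. the round-lidded tin, its foot still in the rack, leans forward at rest on the front bar, with the robot not touching it (angle between tin_round's own z axis and vertical between 0.52 and 0.9 rad and contact force between tin_round and rack above 0.5 N and x of tin_round in the frame of rack between -0.04 and 0.03 m and angular speed of tin_round below 0.3 rad/s and contact force between tin_round and the arm below 0.05 N and contact force between tin_round and the fingers below 0.05 N), for 0.2 s.
2. the tin stands upright on the scale's pan while the gripper still holds it (set down, not dropped) (contact force between tin_round and scale above 0.5 N and contact force between tin_round and the fingers above 1 N and angle between tin_round's own z axis and vertical below 0.15 rad and horizontal distance between tin_round and pan below 0.03 m), for 0.06 s.
At the end, for the whole second after the job is handed in: Round-lidded tin upright (0.06 rad), still and released on the pan, all four foot corners within 54 mm of the pan's centre; both flat-lidded tins upright in the rack within 15 mm of their starts; mug, jar and tumbler upright within 30 mm of their starts (horizontal distance between each of foot_0, foot_1, foot_2, foot_3 and pan below 0.054 m and z of tin_round in the frame of pan between -0.004 and 0.004 m and angle between tin_round's own z axis and vertical below 0.06 rad and linear speed of tin_round below 0.02 m/s and contact force between tin_round and scale above 1 N and angle between each of tin_flat_a, tin_flat_b's own z axis and vertical below 0.1 rad and distance of each of tin_flat_a, tin_flat_b from where it was at the start of the episode below 0.015 m and angle between each of mug, jar, tumbler's own z axis and vertical below 0.2 rad and distance of each of mug, jar, tumbler from where it was at the start of the episode below 0.03 m); the robot touches nothing.
It fails at once if a flat-lidded tin is tipped by more than 0.35 rad or pulled out of the rack (angle between any of tin_flat_a, tin_flat_b's own z axis and vertical above 0.35 rad or distance of any of tin_flat_a, tin_flat_b from where it was at the start of the episode above 0.04 m).
It fails at once if the round-lidded tin falls over (beyond 1.2 rad) (angle between tin_round's own z axis and vertical above 1.2 rad).
It fails at once if mug, jar or tumbler is knocked over (angle between any of mug, jar, tumbler's own z axis and vertical above 0.6 rad).
It also fails if it takes over 50 s, if anything falls off the work surface, if the arm or the gripper's body presses on something with over 40 N, if the wrist force passes 120 N, or if a joint passes its speed limit or range.

## Working session

There is one attempt and no reset: what is moved stays moved. The work goes in short steps, each a Python script; the robot and the scene stay as the last script left them, time stands still between calls to the robot, and variables do not carry over. Pictures are saved under pics/ and viewed, at most 12 in all, crops included, and the job is handed in when it is done.

```bash
mkdir -p pics; cat > h.py <<'E'
import numpy as np, cv2
from rig import arm, vision, finder, status
def ray(im,px):
    K=np.array(im["K"]);d=np.linalg.inv(K)@[px[0],px[1],1]
    return np.array(im["origin"]),np.array(im["rotation"])@d
def onz(im,px,z):
    o,d=ray(im,px);return o+d*(z-o[2])/d[2]
def proj(im,P):
    c=np.array(im["rotation"]).T@(np.array(P)-np.array(im["origin"]));p=np.array(im["K"])@c;return p[:2]/p[2]
def tri(rs):
    A=0;b=0
    for o,d in rs:
        d=d/np.linalg.norm(d);M=np.eye(3)-np.outer(d,d);A=A+M;b=b+M@o
    return np.linalg.solve(A,b)
E
python3 - <<'E'
from h import *
ims={}
for c in ["scene","top"]:
    ims[c]=vision.get_image(c);cv2.imwrite(f"pics/{c}0.png",ims[c]["img"][:,:,::-1])
    print(c,np.round(ims[c]["origin"],3).tolist(),np.round(ims[c]["rotation"],2).tolist(),ims[c]["K"][0][0])
for q in ["rack","rack_back","rack_bar","tin_round","top_back","tin_flat_a","scale","pan","mug","jar","tumbler"]:
    r={}
    for c in ims:
        r[c]=finder.boxes_of(q,c)[:3]
        print(q,c,[(np.round(x["centre"]).tolist(),round(x["score"],2)) for x in r[c]])
    if r["scene"] and r["top"]: print("   tri",tri([ray(ims[c],r[c][0]["centre"]) for c in ims]).round(3))
E
```

```text
scene [-0.195, 0.604, 0.495] [-1.96, 0.02, -2.23] 450.5345273101396
top [-0.143, 0.259, 0.94] [-2.46, 0.01, -1.9] 565.708058005659
rack scene [([253.0, 270.0], 0.71), ([258.0, 313.0], 0.64), ([311.0, 351.0], 0.35)]
rack top [([230.0, 286.0], 0.77)]
   tri [-0.169  0.431  0.717]
rack_back scene [([257.0, 314.0], 0.91)]
rack_back top [([230.0, 289.0], 0.66)]
   tri [-0.169  0.431  0.717]
rack_bar scene [([257.0, 315.0], 0.96)]
rack_bar top [([230.0, 287.0], 0.78), ([199.0, 243.0], 0.71), ([376.0, 292.0], 0.4)]
   tri [-0.169  0.431  0.717]
tin_round scene [([254.0, 271.0], 0.93)]
tin_round top [([223.0, 240.0], 0.62), ([232.0, 288.0], 0.57)]
   tri [-0.169  0.431  0.717]
top_back scene [([255.0, 274.0], 0.77)]
top_back top [([226.0, 239.0], 0.58)]
   tri [-0.169  0.431  0.717]
tin_flat_a scene [([271.0, 264.0], 0.86), ([230.0, 272.0], 0.81), ([350.0, 302.0], 0.74)]
tin_flat_a top [([245.0, 238.0], 0.94), ([310.0, 316.0], 0.66), ([202.0, 242.0], 0.57)]
   tri [-0.169  0.431  0.717]
scale scene [([392.0, 300.0], 0.59)]
scale top [([373.0, 289.0], 0.84)]
   tri [-0.169  0.431  0.717]
pan scene [([391.0, 298.0], 0.87)]
pan top [([373.0, 294.0], 0.96)]
   tri [-0.169  0.431  0.717]
mug scene [([311.0, 354.0], 0.89)]
mug top [([250.0, 365.0], 0.81), ([223.0, 241.0], 0.67), ([231.0, 288.0], 0.23)]
   tri [-0.169  0.431  0.717]
jar scene [([316.0, 253.0], 0.59)]
jar top [([324.0, 200.0], 0.88), ([371.0, 292.0], 0.42)]
   tri [-0.169  0.431  0.717]
tumbler scene [([443.0, 274.0], 0.7)]
tumbler top [([447.0, 277.0], 0.88), ([372.0, 293.0], 0.66)]
   tri [-0.169  0.431  0.717]
```

```bash
cat >> h.py <<'E'
from scipy.spatial.transform import Rotation as Ro
def get(c):
    im=vision.get_image(c)
    im["rotation"]=Ro.from_euler("xyz",im["rotation"]).as_matrix();return im
E
python3 - <<'E'
from h import *
ims={c:get(c) for c in ["scene","top"]}
a=cv2.resize(ims["scene"]["img"][200:400,180:500],(800,500),interpolation=cv2.INTER_CUBIC)
cv2.imwrite("pics/scene_c.png",a[:,:,::-1])
a=cv2.resize(ims["top"]["img"][170:400,160:480],(800,575),interpolation=cv2.INTER_CUBIC)
cv2.imwrite("pics/top_c.png",a[:,:,::-1])
P=dict(round=((254,271),(223,240)),flat1=((271,264),(245,238)),flat2=((230,272),(202,242)),red=((350,302),(310,316)),scale=((391,298),(373,292)),mug=((311,354),(250,365)),jar=((316,253),(324,200)),tumb=((443,274),(447,277)),rack=((257,314),(230,287)))
for k,(s,t) in P.items(): print(k,tri([ray(ims["scene"],s),ray(ims["top"],t)]).round(3))
print(onz(ims["top"],(373,292),.032).round(3))
E
```

```text
round [0.56  0.211 0.101]
flat1 [0.549 0.173 0.108]
flat2 [0.571 0.254 0.105]
red [0.37  0.106 0.07 ]
scale [ 0.41  -0.041  0.014]
mug [0.332 0.229 0.03 ]
jar [ 0.649 -0.02   0.046]
tumb [ 0.381 -0.181  0.039]
rack [0.515 0.226 0.022]
[ 0.402 -0.033  0.032]
```

View pics/scene_c.png

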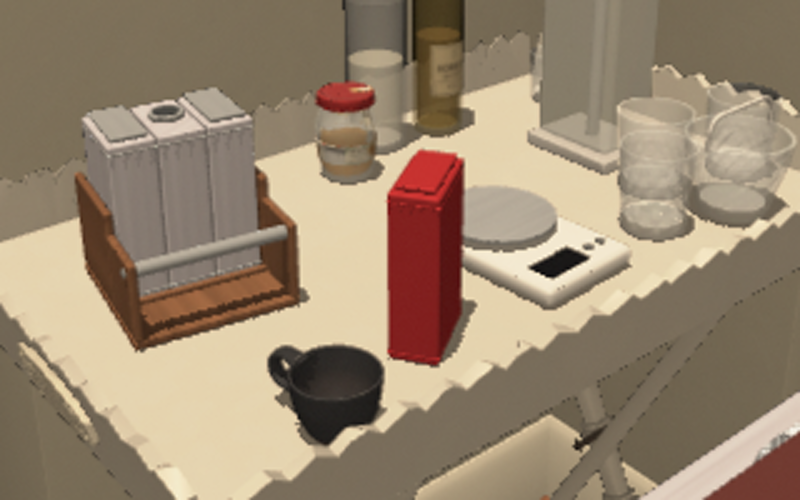

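View pics/top_c.png

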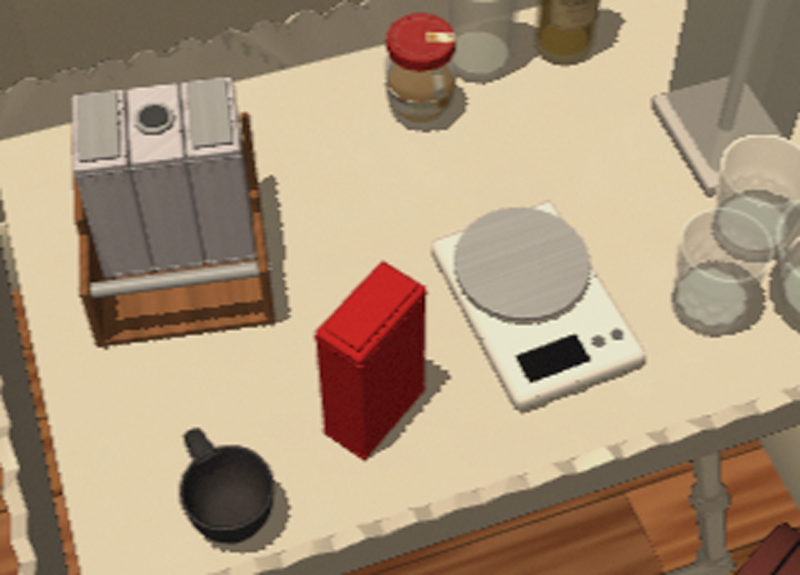

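The round lid is on the middle tin: scene crop (165,110), top crop (155,117). Its neighbours at scene crop (118,123) and (218,105) have oblong lids, and the red tin (425,250) is the look-alike to leave alone. These enlarged crops confirm the target. Next I'll fit the rack pose to the corners and check reach.

```bash
cat > fit.py <<'E'
from h import *
from scipy.optimize import least_squares
ims={c:get(c) for c in ["scene","top"]}
obj={'BL':(.038,.061,.148),'FL':(-.038,.061,.148),'BR':(.038,-.061,.148),'FR':(-.038,-.061,.148),'lid':(0,0,.153),'bar':(-.088,0,.069)}
top={'BL':(73,96),'BR':(234,80),'FR':(240,152),'FL':(78,167),'lid':(155,116),'bar':(176,279)}
sc={'BL':(83,117),'FL':(106,152),'FR':(253,122),'BR':(217,90),'lid':(165,109),'bar':(210,250)}
ob=[('top',k,np.array(v)/2.5+[160,170]) for k,v in top.items()]+[('scene',k,np.array(v)/2.5+[180,200]) for k,v in sc.items()]
def W(p,q): c,s=np.cos(p[2]),np.sin(p[2]);return np.array([p[0]+c*q[0]-s*q[1],p[1]+s*q[0]+c*q[1],q[2]])
def f(p): return np.concatenate([proj(ims[c],W(p,obj[k]))-u for c,k,u in ob])
r=least_squares(f,[.58,.21,.2],loss='soft_l1');print(r.x.round(4))
for (c,k,u),e in zip(ob,f(r.x).reshape(-1,2)):print(c,k,e.round(1))
# pan ellipse top crop: left 455,265 right 590; top 207, bottom 322
pt=[onz(ims['top'],np.array(u)/2.5+[160,170],.032) for u in [(455,263),(590,263),(522,207),(522,322)]]
print((pt[0]+pt[1]).round(4)/2,np.linalg.norm(pt[0]-pt[1]),(pt[2]+pt[3]).round(4)/2,np.linalg.norm(pt[2]-pt[3]))
s=[onz(ims['scene'],np.array(u)/2.5+[180,200],.032) for u in [(557,217),(507,187)]];print(np.round(s,3))
np.save('rack.npy',r.x)
E
python3 fit.py
cat >> h.py <<'E'
import os
if os.path.exists('rack.npy'): RK=np.load('rack.npy')
def rw(x,y,z):
    c,s=np.cos(RK[2]),np.sin(RK[2]);return np.array([RK[0]+c*x-s*y,RK[1]+s*x+c*y,z])
def tool(yaw,tilt,along):
    """tool z = down tilted: in the vertical plane of heading yaw, pointing forward by tilt; along 'x' or 'y': heading-frame line of closing"""
    h=np.array([np.cos(yaw),np.sin(yaw),0]);n=np.array([-h[1],h[0],0])
    z=np.sin(tilt)*h-np.cos(tilt)*np.array([0,0,1.])
    y=n if along=='y' else np.cross(n,z)
    R=np.array([np.cross(y,z),y,z]).T
    return R
def rpy(R): return Ro.from_matrix(R).as_euler('xyz')
def tcp(P,R,d): return np.asarray(P)-d*R[:,2]
E
python3 - <<'E'
from h import *
def chk(n,P,R,d):
    for s in (1,-1):
        Q=R.copy();Q[:,:2]*=s
        q=arm.ik(tcp(P,Q,d),rpy(Q));print(n,s,None if q is None else np.round(q,2))
y=RK[2]
for a in 'xy':
    chk('hook '+a,rw(.06,0,.128),tool(y,0,a),.173); chk('hookend '+a,rw(-.02,0,.155),tool(y,0,a),.173)
for t in (0,20,37): chk(f'grip {t}',rw(-.077,0,.1227),tool(y,np.radians(t),'y'),.155)
for Y in (y,-.1,-.6,.6):
  for t in (0,-17,-37): chk(f'place {Y:.2f} {t}',[.403,-.035,.15],tool(Y,np.radians(t),'y'),.155)
E
```

```text
[ 0.5763  0.2079 -0.1891]
top BL [-0.3 -0.6]
top BR [-0.5 -1.1]
top FR [-0.   0.1]
top FL [-2.4  1.6]
top lid [-0.5  1. ]
top bar [-1.1  0.2]
scene BL [-0.3 -1.3]
scene FL [ 0.4 -2.3]
scene FR [ 0.7 -2.1]
scene BR [ 1.8 -0.9]
scene lid [0.9 0.2]
scene bar [ 0.5 -1.5]
[ 0.4418  -0.04085  0.032  ] 0.10615243182847424 [ 0.4422 -0.0406  0.032 ] 0.11123838525214981
[[ 0.401 -0.073  0.032]
 [ 0.472 -0.082  0.032]]
hook x 1 [ 0.37  0.69 -1.1   1.51  0.62  1.33  2.17]
hook x -1 [ 0.2   0.56 -0.8   1.51  0.41  1.24 -0.84]
hookend x 1 [ 0.4   0.5  -1.09  1.66  0.46  1.27  2.17]
hookend x -1 [ 0.34  0.45 -0.99  1.66  0.4   1.25 -0.93]
hook y 1 [ 0.22  0.57 -0.82  1.51  0.43  1.25  0.72]
hook y -1 [ 0.16  0.53 -0.72  1.52  0.36  1.23 -2.38]
hookend y 1 [ 0.33  0.45 -0.98  1.66  0.39  1.24  0.65]
hookend y -1 [ 0.25  0.4  -0.85  1.67  0.32  1.22 -2.44]
grip 0 1 [ 0.33  0.4  -0.99  1.83  0.37  1.12  0.59]
grip 0 -1 [ 0.26  0.37 -0.9   1.83  0.32  1.1  -2.51]
grip 20 1 [ 0.2   0.17 -0.91  2.06  0.56  0.83  0.34]
grip 20 -1 [-1.44  0.08  0.82  2.12  0.29  0.74 -2.58]
grip 37 1 [ 0.13  0.12 -0.98  2.
[... 815 characters left out ...]
 2.12 -0.04  1.08  1.  ]
place -0.60 0 -1 [ 0.5  -0.07 -0.5   2.13 -0.04  1.08 -2.15]
place -0.60 -17 1 [ 0.64  0.16 -0.58  1.95 -0.07  1.31  1.05]
place -0.60 -17 -1 [ 0.4   0.14 -0.32  1.96 -0.11  1.31 -2.06]
place -0.60 -37 1 [ 0.64  0.43 -0.56  1.76 -0.1   1.58  1.05]
place -0.60 -37 -1 [ 0.35  0.37 -0.2   1.78 -0.2   1.58 -1.97]
place 0.60 0 1 [-0.86 -0.19  0.78  2.18  0.15  1.1   2.02]
place 0.60 0 -1 [ 0.53 -0.07 -0.53  2.13 -0.04  1.08 -0.95]
place 0.60 -17 1 [ 0.86  0.25 -1.1   1.95  0.33  1.37  1.8 ]
place 0.60 -17 -1 [ 0.41  0.14 -0.58  1.97  0.2   1.33 -1.22]
place 0.60 -37 1 [ 0.63  0.6  -1.1   1.78  0.55  1.78  1.52]
place 0.60 -37 -1 [ 0.27  0.4  -0.59  1.8   0.37  1.65 -1.42]
```

```bash
python3 - <<'E'
from h import *
t0=status.read_t()
y=RK[2];R=tool(y,0,'x');R[:,:2]*=-1;o=rpy(R)
arm.line_to([.42,-.02,.5],v=.35)
arm.close_gripper()
arm.move_to(rw(.0,0,.46),o)
P=tcp(rw(.067,0,.19),R,.173);print(arm.ik(P,o))
arm.line_to(P,v=.25)
print(status.read_t(),t0,status.read_eef_pos(),status.read_width())
im=get('scene');cv2.imwrite('pics/a1.png',cv2.resize(im['img'][130:330,150:400],(750,600),interpolation=cv2.INTER_CUBIC)[:,:,::-1])
im=vision.get_image('wrist');cv2.imwrite('pics/w1.png',im['img'][:,:,::-1])
E
```

```text
[ 0.17785262  0.507602   -0.76265227  1.42955223  0.35185158  1.34393921
 -0.78934773]
5.725 1.4 [0.64181866 0.1953108  0.36435217] -0.002394347149321558
```

View pics/a1.png

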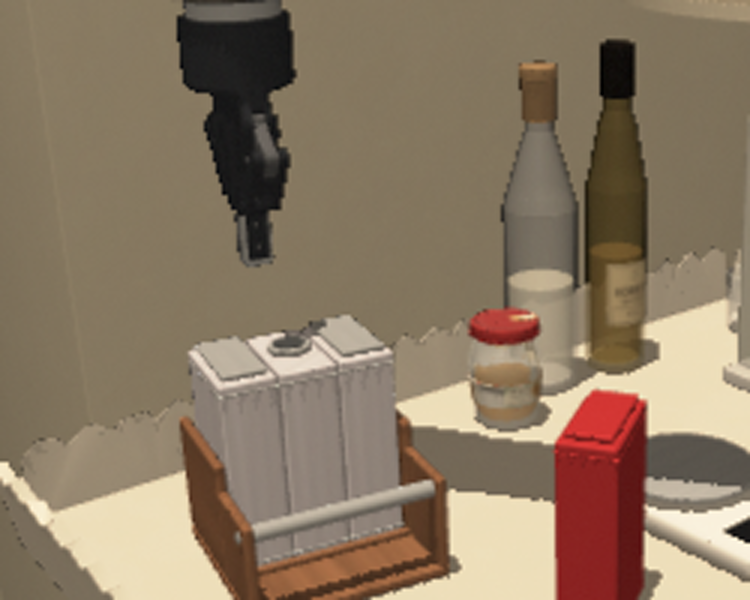

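View pics/w1.png

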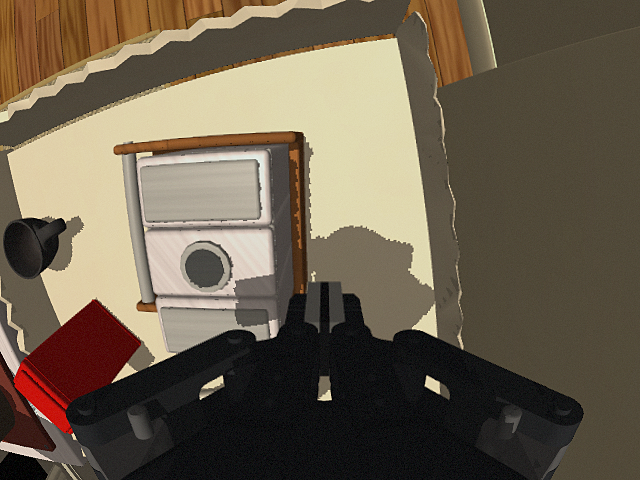

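The shut fingertips sit behind the row at wrist (325,285). The middle tin's back edge runs from (272,229) to (275,297). I'll measure that edge against the planned rack pose.

```bash
cat >> h.py <<'E'
def wray(im,px):
    K=np.array(im["K"]);u=np.array([(px[0]-K[0,2])/K[0,0],(px[1]-K[1,2])/K[1,1]]);r=np.hypot(*u)
    return np.array(im["origin"]),im["rotation"]@np.array([*(np.sin(r)*u/r),np.cos(r)])
def wonz(im,px,z):
    o,d=wray(im,px);return o+d*(z-o[2])/d[2]
def inr(P): 
    c,s=np.cos(RK[2]),np.sin(RK[2]);d=np.array(P)-[RK[0],RK[1],0];return np.array([c*d[0]+s*d[1],-s*d[0]+c*d[1],d[2]])
E
python3 - <<'E'
from h import *
im=get('wrist')
for n,p,z in [('bl',(272,229),.148),('br',(276,297),.148),('fl',(145,229),.148),('fr',(156,297),.148),('lid',(205,267),.153),('bar',(139,225),.072),('tip',(325,285),.19),('backL',(270,149),.148)]: print(n,inr(wonz(im,p,z)).round(4))
E
```

```text
bl [0.0401 0.0206 0.148 ]
br [ 0.0406 -0.0187  0.148 ]
fl [-0.0337  0.0209  0.148 ]
fr [-0.0331 -0.0212  0.148 ]
lid [0.0029 0.0007 0.153 ]
bar [-0.0796  0.0042  0.072 ]
tip [0.0677 0.0071 0.19  ]
backL [0.0402 0.0623 0.148 ]
```

```bash
python3 - <<'E'
from h import *
RK[:2]+=.003*np.array([np.cos(RK[2]),np.sin(RK[2])]);np.save('rack.npy',RK)
R=tool(RK[2],0,'x');R[:,:2]*=-1;o=rpy(R)
T=lambda x,z:tcp(rw(x,0,z),R,.173)
print(arm.line_to(T(.068,.128),v=.1,f_stop=8))
if abs(status.read_eef_pos()[2]-.301)<.005:
    for th in (0,8,16,24,29,32):
        a=np.radians(th);x=-.038+.076*np.cos(a)-.12*np.sin(a)+.0145;z=.008+.076*np.sin(a)+.12*np.cos(a)
        s=arm.line_to(T(x,z),o,v=.08,f_stop=20);print(th,s,np.round(status.read_force(),2).tolist(),inr(status.read_eef_pos()).round(3))
        if s: break
    arm.pause(.4)
print(status.read_t())
im=get('scene');cv2.imwrite('pics/a2.png',cv2.resize(im['img'][130:330,150:400],(750,600),interpolation=cv2.INTER_CUBIC)[:,:,::-1])
E
```

```text
False
0 False [0.74, -0.45, 0.22] [0.052 0.    0.302]
8 False [0.31, -0.43, 1.01] [0.035 0.    0.311]
16 False [1.34, -0.39, 0.09] [0.016 0.    0.318]
24 False [0.79, 0.61, -0.17] [-0.003  0.     0.322]
29 False [-0.14, 0.06, -0.47] [-0.016  0.     0.323]
32 False [0.48, -0.02, 0.71] [-0.023  0.     0.323]
9.15
```

View pics/a2.png

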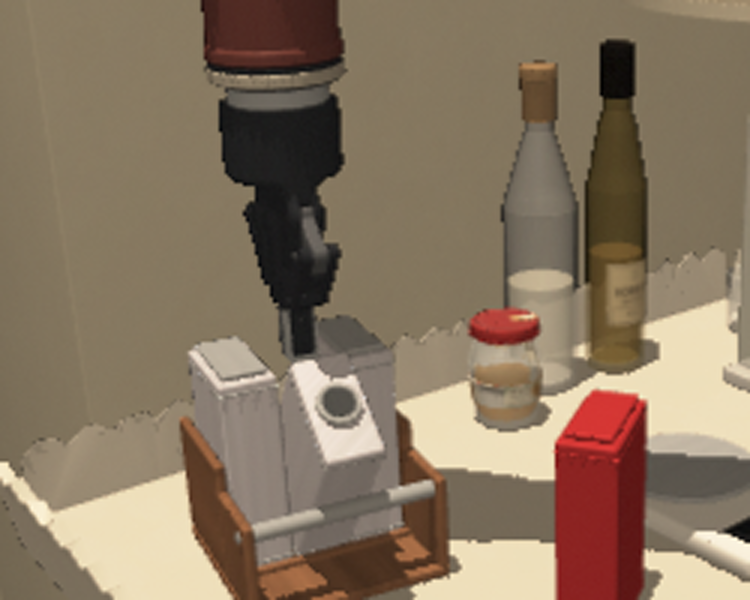

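The tin is leaning in the slot, its lid at crop (340,403), and both neighbours are standing. I'll back off and check that it reached the bar.

```bash
python3 - <<'E'
from h import *
R=tool(RK[2],0,'x');R[:,:2]*=-1;o=rpy(R)
T=lambda x,z:tcp(rw(x,0,z),R,.173)
arm.line_to(T(-.012,.152),v=.08);arm.line_to(T(-.012,.26),v=.2);arm.pause(.3)
for c in ('scene','top'):
    im=get(c);a=math=0.6435
    for th in (32,37,40):
        a=np.radians(th);C=lambda x,y,z:rw(-.038+x*np.cos(a)-z*np.sin(a),y,.008+x*np.sin(a)+z*np.cos(a))
        print(c,th,'lid',proj(im,C(.038,0,.145)).round(1),'front corners',[proj(im,C(0,s*.02,.14)).round(1).tolist() for s in(1,-1)])
    u=proj(im,C(.038,0,.145)).astype(int);w=im['img'][u[1]-45:u[1]+45,u[0]-60:u[0]+60]
    cv2.imwrite(f'pics/b_{c}.png',cv2.resize(w,(600,450),interpolation=cv2.INTER_CUBIC)[:,:,::-1]);print('crop origin',u-[60,45])
A,B=[cv2.imread(f'pics/b_{c}.png') for c in('scene','top')]
cv2.imwrite('pics/b.png',cv2.resize(np.hstack([A,B]),(800,300)))
print(status.read_t())
E
```

```text
scene 32 lid [260.2 258.5] front corners [[256.2, 278.4], [276.5, 273.8]]
scene 37 lid [262.6 263. ] front corners [[258.3, 283.9], [278.7, 279.2]]
scene 40 lid [264.  265.9] front corners [[259.6, 287.4], [280.0, 282.6]]
crop origin [204 220]
top 32 lid [223.1 251.4] front corners [[214.3, 274.2], [236.9, 271.5]]
top 37 lid [223.7 258.3] front corners [[215.0, 281.0], [237.6, 278.3]]
top 40 lid [224.1 262.6] front corners [[215.5, 285.1], [238.1, 282.4]]
crop origin [164 217]
10.575
```

View pics/b.png

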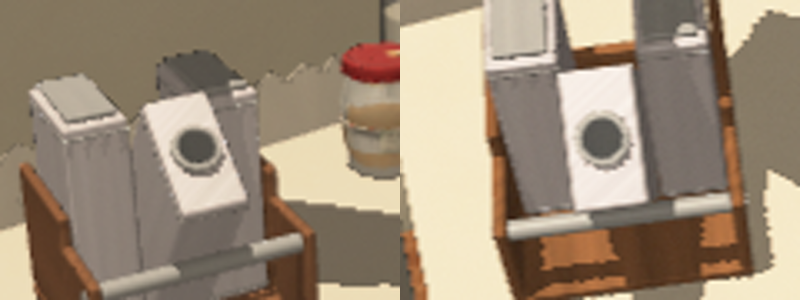

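Lid at scene (263.7,264.1) and top (225.2,258.7) matches a 37° lean on the bar, predicted as (262.6,263.0) and (223.7,258.3). Now the grip.

```bash
cat >> h.py <<'E'
def lean(x,y,z,th=37):
    a=np.radians(th);return rw(-.038+x*np.cos(a)-z*np.sin(a),y,.008+x*np.sin(a)+z*np.cos(a))
E
python3 - <<'E'
from h import *
R=tool(RK[2],np.radians(20),'y');o=rpy(R);G=lean(.038,-.002,.113)
arm.let_go()
q=arm.ik(tcp(G,R,.255),o);print(np.round(q,2),np.round(status.read_qpos(),2),inr(G))
p=status.read_eef_pos();arm.line_to([p[0],p[1],p[2]+.05],v=.25)
arm.move_to(tcp(G,R,.255),o)
print(arm.line_to(tcp(G,R,.155),v=.12,f_stop=10))
im=get('scene');cv2.imwrite('pics/c.png',cv2.resize(im['img'][130:330,150:400],(750,600),interpolation=cv2.INTER_CUBIC)[:,:,::-1])
print(status.read_t(),status.read_force())
E
```

```text
[ 0.44 -0.05 -1.1   1.99  0.27  0.95  0.59] [ 0.23  0.33 -0.82  1.5   0.24  1.41 -0.8 ] [-0.07565695 -0.002       0.12111478]
False
13.9833 [-0.05171473  1.26974152  0.81036602]
```

View pics/c.png

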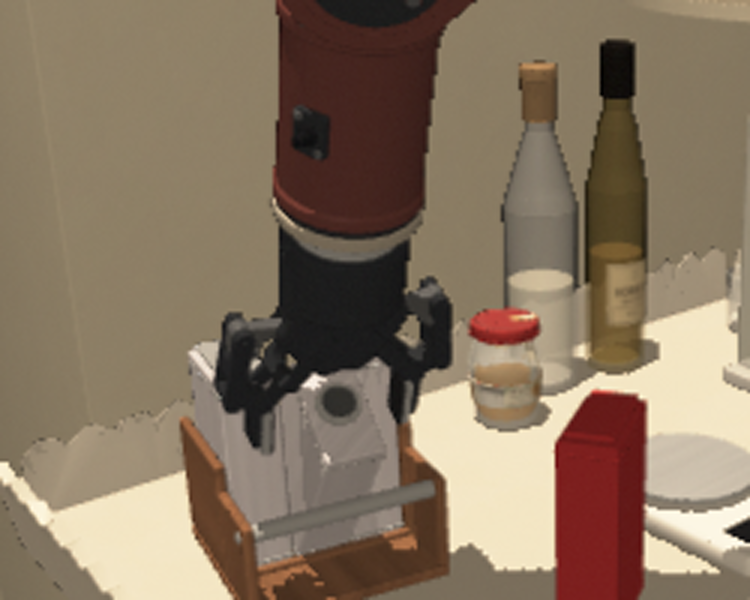

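Both fingers straddle the exposed top: left at crop (258,440), right at (400,400). I'll close gently, relieve any side force, then grip firmly.

```bash
python3 - <<'E'
from h import *
n=np.array([-np.sin(RK[2]),np.cos(RK[2]),0])
f0=np.array(status.read_force());arm.close_gripper(25)
for i in range(4):
    arm.pause(.1);f=np.array(status.read_force())-f0;fy=f@n;print(f.round(2),'lat',round(fy,2),status.read_width(),status.read_finger_force())
    if abs(fy)<2: break
    arm.line_to(np.array(status.read_eef_pos())+n*np.sign(fy)*.001,v=.03)
arm.close_gripper(90);arm.pause(.1);print((np.array(status.read_force())-f0)@n,status.read_finger_force(),status.read_t())
E
```

```text
[-2.04 -1.92  3.76] lat -2.27 0.4639979848968879 27.39773601293564
[-0.14  1.32  1.31] lat 1.27 0.4616254544462634 28.06733250617981
2.2090608647383534 89.46739912033081 15.2333
```

```bash
python3 - <<'E'
from h import *
p=np.array(status.read_eef_pos());n=np.array([-np.sin(RK[2]),np.cos(RK[2]),0])
for dz in (.02,.06,.12,.19):
    s=arm.line_to(p+[0,0,dz],v=.1,f_stop=15);print(dz,s,np.round(status.read_force(),1),status.read_width())
    if s:break
ims={c:get(c) for c in('scene','top')}
A=cv2.resize(ims['scene']['img'][90:340,140:400],(400,385));B=cv2.resize(ims['top']['img'][90:340,140:400],(400,385))
cv2.imwrite('pics/d.png',np.hstack([A,B])[:,:,::-1]);print(status.read_t())
E
```

```text
0.02 True [ 0.4 -0.4 -2.8] 0.4560011752270409
15.5417
```

View pics/d.png

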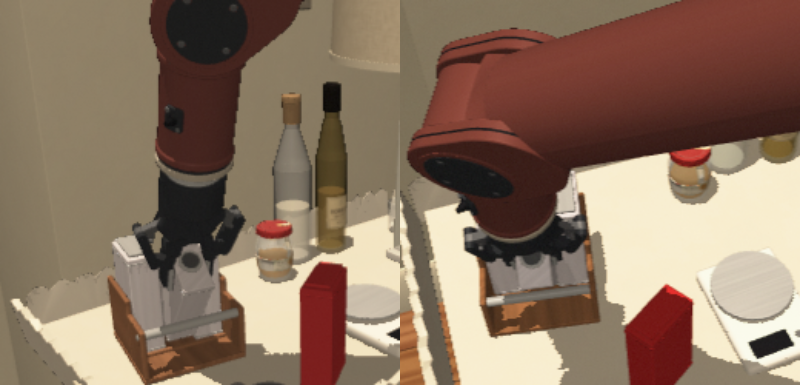

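The stop came from the grip's own preload releasing. The force is now about the tin's weight (-2.8 N), so I continue.

```bash
python3 - <<'E'
from h import *
p=np.array(status.read_eef_pos());print(inr(p))
for dz in (.02,.06,.12,.185):
    s=arm.line_to(p+[0,0,dz],v=.12,f_stop=12);print(dz,s,np.round(status.read_force(),1),status.read_width())
    if s:break
ims={c:get(c) for c in('scene','top')}
A=cv2.resize(ims['scene']['img'][90:340,140:400],(400,385));B=cv2.resize(ims['top']['img'][90:340,140:400],(400,385))
cv2.imwrite('pics/e.png',np.hstack([A,B])[:,:,::-1]);print(status.read_t())
for Y in (RK[2],-.3,-.6):
  for z in (.2,.147):
    for t in (-14,-17,-20):
      R=tool(Y,np.radians(t),'y');q=arm.ik(tcp([.442,-.041,z],R,.155),rpy(R));print(Y,z,t,None if q is None else np.round(q,2))
print(np.round(status.read_qpos(),2))
E
```

```text
[-0.12980818 -0.00338011  0.2752054 ]
0.02 False [ 0.2  2.  -2.7] 0.45868912763815184
0.06 False [ 1.   0.7 -2.7] 0.46111932233538566
0.12 False [-0.9  1.  -3.4] 0.4617542612994616
0.185 False [-0.4  0.5 -3.4] 0.45840434367232674
17.775
-0.18907279379523453 0.2 -14 [ 0.7   0.2  -0.74  1.81  0.07  1.42  1.31]
-0.18907279379523453 0.2 -17 [ 0.68  0.24 -0.74  1.78  0.09  1.47  1.29]
-0.18907279379523453 0.2 -20 [ 0.66  0.28 -0.73  1.75  0.09  1.52  1.28]
-0.18907279379523453 0.147 -14 [ 0.68  0.26 -0.74  1.87  0.11  1.32  1.28]
-0.18907279379523453 0.147 -17 [ 0.66  0.3  -0.73  1.84  0.12  1.37  1.27]
-0.18907279379523453 0.147 -20 [ 0.64  0.34 -0.71  1.8   0.13  1.42  1.26]
-0.3 0.2 -14 [ 0.71  0.19 -0.74  1.81  0.05  1.42  1.22]
-0.3 0.2 -17 [ 0.69  0.23 -0.72  1.78  0.06  1.46  1.21]
-0.3 0.2 -20 [ 0.66  0.27 -0.71  1.75  0.06  1.51  1.21]
-0.3 0.147 -14 [ 0.69  0.25 -0.73  1.87  0.09  1.31  1.2 ]
-0.3 0.147 -17 [ 0.67  0.29 -0.71  1.84  0.09  1.36  1.19]
-0.3 0.147 -20 [ 0.64  0.33 -0.69  1.81  0.09  1.41  1.19]
-0.6 0.2 -14 [ 0.75  0.17 -0.72  1.83 -0.02  1.39  1.  ]
-0.6 0.2 -17 [ 0.73  0.21 -0.7   1.8  -0.03  1.43  1.  ]
-0.6 0.2 -20 [ 0.71  0.25 -0.68  1.77 -0.03  1.47  1.  ]
-0.6 0.147 -14 [ 0.73  0.23 -0.72  1.89  0.02  1.28  0.97]
-0.6 0.147 -17 [ 0.72  0.27 -0.7   1.86  0.01  1.32  0.98]
-0.6 0.147 -20 [ 0.7   0.31 -0.68  1.83  0.    1.37  0.99]
[ 0.5  -0.08 -1.07  1.8   0.19  1.13  0.75]
```

View pics/e.png

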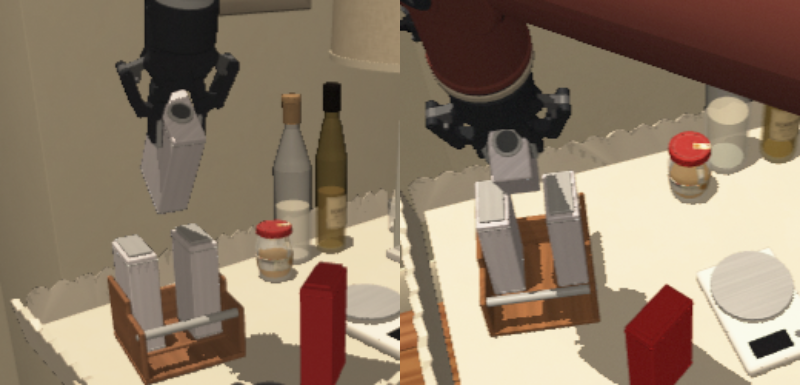

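Tin lifted clear, hanging tilted at crop (178,150), and both flat-lidded tins are still standing. Next I carry it over the scale, upright it and measure.

```bash
python3 - <<'E'
from h import *
Y=RK[2];R=tool(Y,np.radians(-17),'y');o=rpy(R);pan=np.array([.442,-.041])
arm.move_to(tcp([.50,.19,.33],R,.155),o)
arm.line_to(tcp([*pan,.30],R,.155),v=.25)
arm.line_to(tcp([*pan,.175],R,.155),v=.15)
ims={c:get(c) for c in('scene','top')}
out=[]
for c,im in ims.items():
    u=proj(im,[*pan,.10]).astype(int);x,y0=u-[60,75];print(c,'crop origin',x,y0)
    out.append(cv2.resize(im['img'][y0:y0+150,x:x+120],(400,500),interpolation=cv2.INTER_CUBIC))
cv2.imwrite('pics/f.png',np.hstack(out)[:,:,::-1]);print(status.read_t(),status.read_force(),status.read_width())
E
```

```text
scene crop origin 320 181
top crop origin 311 178
20.6917 [-0.70466674  0.99698079 -3.01888361] 0.45731646896240774
```

View pics/f.png

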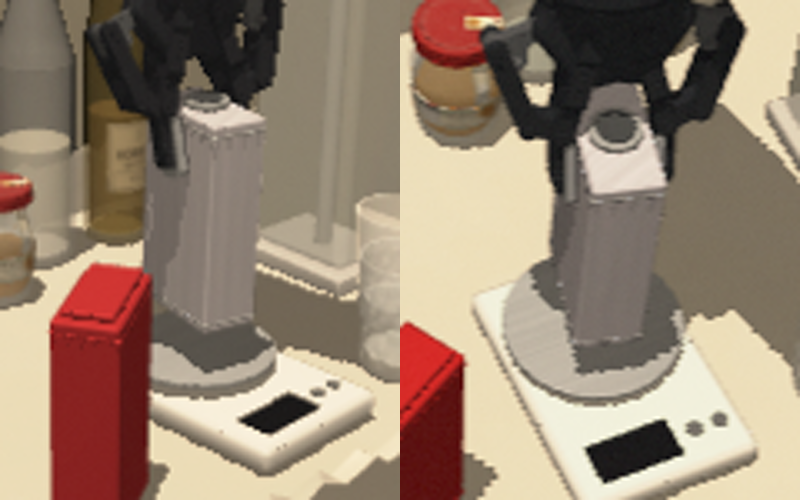

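The tin hangs upright over the pan, roughly central. I'll fit its pose from the front-face corners in both views: scene (197,127), (265,117), (208,327), (252,320); top (585,193), (667,188), (575,342), (643,333).

```bash
cat > fit2.py <<'E'
from h import *
from scipy.optimize import least_squares
ims={c:get(c) for c in("scene","top")}
org={'scene':(320,181),'top':(311-120,178)}
B={'FLt':(-.038,.02,.14),'FRt':(-.038,-.02,.14),'FLb':(-.038,.02,0),'FRb':(-.038,-.02,0),'lid':(0,0,.145)}
S={'FLt':(197,127),'FRt':(265,117),'FLb':(208,327),'FRb':(252,320),'lid':(208,99)}
T={'FLt':(585,193),'FRt':(667,188),'FLb':(575,342),'FRb':(643,333),'lid':(617,128)}
ob=[(c,k,np.array(v)*.3+org[c]) for c,D in(('scene',S),('top',T)) for k,v in D.items()]
def M(p): return Ro.from_euler('ZYX',[p[3],p[4],p[5]]).as_matrix()
def f(p): return np.concatenate([proj(ims[c],p[:3]+M(p)@np.array(B[k]))-u for c,k,u in ob]+[(np.array(p[3:])-[RK[2],0,0])*[30,10,60]])
r=least_squares(f,[.442,-.041,.06,RK[2],0,0],loss='soft_l1');print(r.x.round(4))
for (c,k,u),e in zip(ob,f(r.x)[:-3].reshape(-1,2)):print(c,k,e.round(1))
E
python3 fit2.py
```

```text
[ 0.4487 -0.0448  0.0614 -0.2234 -0.0442 -0.0115]
scene FLt [4.1 0.4]
scene FRt [0.5 0.2]
scene FLb [-2.4  1.4]
scene FRb [ 0.2 -0.4]
scene lid [-0.6 -1. ]
top FLt [0.9 0.2]
top FRt [-0.4 -0.5]
top FLb [-0.2 -0.1]
top FRb [0.2 0.6]
top lid [-0.6 -0.6]
```

The tin leans 2.5° forward and its foot is about 5 mm off. I'll correct both, then set it down with a force stop.

```bash
python3 - <<'E'
from h import *
R=tool(RK[2],np.radians(-19.5),'y');o=rpy(R);g=np.array([.4425,-.038])
arm.line_to(tcp([*g,.165],R,.155),o,v=.08)
f0=np.array(status.read_force())
s=arm.line_to(tcp([*g,.138],R,.155),v=.02,f_stop=5);arm.pause(.3)
e=np.array(status.read_eef_pos())+.155*R[:,2];print(s,e.round(4),(np.array(status.read_force())-f0).round(2),status.read_t())
ims={c:get(c) for c in('scene','top')};out=[]
for c,(x,y) in (('scene',(320,181)),('top',(311,178))):
    out.append(cv2.resize(ims[c]['img'][y:y+150,x:x+120],(400,500),interpolation=cv2.INTER_CUBIC))
cv2.imwrite('pics/g.png',np.hstack(out)[:,:,::-1])
E
```

```text
True [ 0.4424 -0.038   0.1472] [-0.43 -0.68  9.05] 22.3
```

View pics/g.png

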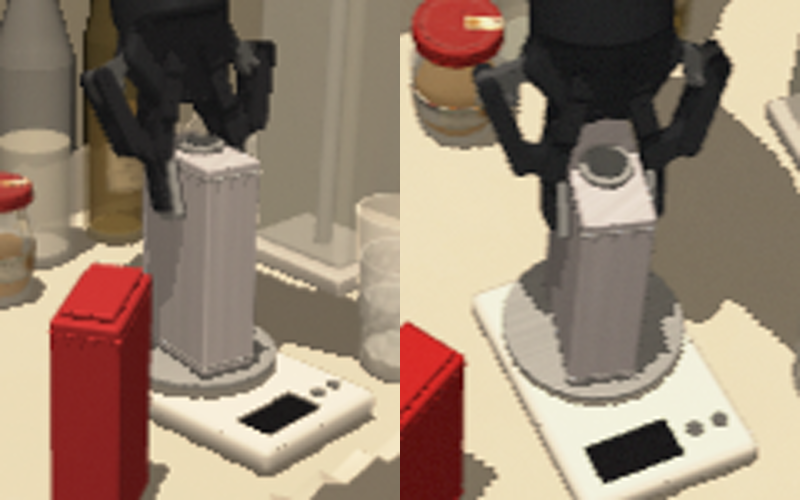

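```bash
python3 - <<'E'
from h import *
im=get('top');sc=get('scene')
T=lambda u:np.array([(u[0]-400)*.3+311,u[1]*.3+178]);S=lambda u:np.array([u[0]*.3+320,u[1]*.3+181])
c=np.array([.444,-.041])
for n,i,u in [('tFL',im,T((567,380))),('tFR',im,T((638,372))),('sFL',sc,S((207,376))),('sFR',sc,S((253,361)))]:
    p=onz(i,u,.032);print(n,p.round(4),np.linalg.norm(p[:2]-c).round(4))
for cc in ((.442,-.041),(.444,-.041),(.447,-.041)):
    for z in(.032,.026):
        P=[[cc[0]+.054*np.cos(a),cc[1]+.054*np.sin(a),z] for a in np.linspace(0,6.28,60)]
        t=np.array([proj(im,p) for p in P]);s=np.array([proj(sc,p) for p in P])
        t=(t-[311,178])/.3+[400,0];s=(s-[320,181])/.3
        print(cc,z,'top',t.min(0).round(),t.max(0).round(),'scene',s.min(0).round(),s.max(0).round())
E
```

```text
tFL [ 0.41   -0.0115  0.032 ] 0.045
tFR [ 0.4017 -0.0524  0.032 ] 0.0438
sFL [ 0.4067 -0.015   0.032 ] 0.0455
sFR [ 0.4023 -0.0527  0.032 ] 0.0433
(0.442, -0.041) 0.032 top [502. 251.] [685. 400.] scene [117. 310.] [279. 384.]
(0.442, -0.041) 0.026 top [502. 257.] [684. 406.] scene [117. 317.] [279. 392.]
(0.444, -0.041) 0.032 top [501. 249.] [684. 398.] scene [115. 309.] [277. 382.]
(0.444, -0.041) 0.026 top [501. 255.] [683. 403.] scene [115. 316.] [276. 391.]
(0.447, -0.041) 0.032 top [499. 245.] [682. 394.] scene [112. 307.] [274. 381.]
(0.447, -0.041) 0.026 top [499. 251.] [681. 399.] scene [112. 315.] [273. 389.]
```

Foot centre is (0.4426,-0.0401) and pan centre about (0.444,-0.041), with corners 43–45 mm out against a limit of 54. I release and retreat along the tool axis.

```bash
python3 - <<'E'
from h import *
R=tool(RK[2],np.radians(-19.5),'y')
arm.let_go()
p=np.array(status.read_eef_pos());print(arm.line_to(p-.12*R[:,2],v=.12,f_stop=12));arm.pause(.3)
sc=get('scene');top=get('top')
a=cv2.resize(sc['img'][190:390,180:500],(400,250));b=cv2.resize(top['img'][170:400,160:480],(400,288))[:250]
cv2.imwrite('pics/h.png',np.hstack([a,b])[:,:,::-1]);print(status.read_t(),status.read_eef_pos(),status.read_force())
E
```

```text
False
24.575 [ 0.5321547  -0.05543163  0.40564525] [0.55026543 1.07263931 0.98143107]
```

View pics/h.png

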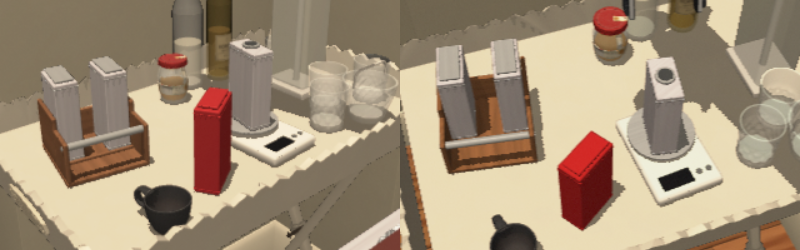

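The tin stands upright on the pan at scene (252,85), both flat-lidded tins stand in the rack, and the bystanders look untouched. I hand the job in.

```bash
python3 -c "
from rig import arm
print(arm.job_done())"
```

```text
the job is handed in; nothing more can be done
None
```

The round-lidded tin was tipped onto the rack's front bar, released, gripped again and set down upright near the middle of the scale's pan; the other tins, mug, jar and tumbler look undisturbed in the last picture, and the job is handed in (the hand-in returned no verdict).

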